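# Find the loose hatch on the cobbler's stock box

### The job

Three of the four wooden hatch panels on top of the green stock box are blocked by stock packed under them; one is free. Press gently with a fingertip on the end of one panel after another, away from its middle, until you find the one that rocks, then push that end down until the panel stands open at 45 degrees or steeper, and leave it open. Do not lean hard on the box or its panels, and leave everything else on the bench and on the box's ledge where it is, without picking anything up.

Things in the scene. Friction and masses are not known exactly. Their poses are not given: they have to be found in the camera images.
- stock_box: Green stock box, fixed: 146 mm deep (x), 388 wide (y), 95 high, with a 55 mm high, 65 mm deep ledge behind (+x). Origin: bench level, under the middle of the panel row; z up, front (-x) roughly facing the robot. Its top: four identical wooden panels in a row along y between 12 mm bars, all flush. Under each a compartment 82 x 126 mm, 80 deep. Which panel is free changes each time, unseen.
- panel_0_top (a point): Middle of the top face of wooden hatch panel 0 (first from the box's +y end): 120 mm long (x, as the box's x), 76 mm wide (y), 8 mm thick; z is the panel's upward normal. It pivots like a see-saw about an axis along y through its middle, 4 mm under this point. Panels lie 94 mm apart, centre to centre.
- panel_0 (a joint): Tilt of panel 0, rad: 0 level, positive front (-x) half down and back half up; starts within 0.02 of level. A free panel swings to stops at +1.0 and -1.0; its pivot is slightly stiff (0.12 N m, so 3 to 4 N midway between pivot and end) and it stays where it is left. A blocked panel gives a little, springily, then stops: never more than 0.18 rad (11 mm at its end).
- panel_1_top (a point): Middle of the top face of wooden hatch panel 1 (second from the +y end): 120 mm long (x, as the box's x), 76 mm wide (y), 8 mm thick; z is the panel's upward normal. It pivots like a see-saw about an axis along y through its middle, 4 mm under this point. Panels lie 94 mm apart, centre to centre.
- panel_1 (a joint): Tilt of panel 1, rad: 0 level, positive front (-x) half down and back half up; starts within 0.02 of level. A free panel swings to stops at +1.0 and -1.0; its pivot is slightly stiff (0.12 N m, so 3 to 4 N midway between pivot and end) and it stays where it is left. A blocked panel gives a little, springily, then stops: never more than 0.18 rad (11 mm at its end).
- panel_2_top (a point): Middle of the top face of wooden hatch panel 2 (third from the +y end): 120 mm long (x, as the box's x), 76 mm wide (y), 8 mm thick; z is the panel's upward normal. It pivots like a see-saw about an axis along y through its middle, 4 mm under this point. Panels lie 94 mm apart, centre to centre.
- panel_2 (a joint): Tilt of panel 2, rad: 0 level, positive front (-x) half down and back half up; starts within 0.02 of level. A free panel swings to stops at +1.0 and -1.0; its pivot is slightly stiff (0.12 N m, so 3 to 4 N midway between pivot and end) and it stays where it is left. A blocked panel gives a little, springily, then stops: never more than 0.18 rad (11 mm at its end).
- panel_3_top (a point): Middle of the top face of wooden hatch panel 3 (last, at the -y end): 120 mm long (x, as the box's x), 76 mm wide (y), 8 mm thick; z is the panel's upward normal. It pivots like a see-saw about an axis along y through its middle, 4 mm under this point. Panels lie 94 mm apart, centre to centre.
- panel_3 (a joint): Tilt of panel 3, rad: 0 level, positive front (-x) half down and back half up; starts within 0.02 of level. A free panel swings to stops at +1.0 and -1.0; its pivot is slightly stiff (0.12 N m, so 3 to 4 N midway between pivot and end) and it stays where it is left. A blocked panel gives a little, springily, then stops: never more than 0.18 rad (11 mm at its end).
- wax_tin: Bystander, to be left alone: yellow wax tin with a white lid, 52 mm across and 36 mm high, on the box's back ledge. Origin: centre of its underside.
- thread_spool: Bystander, to be left alone: wooden thread spool, 40 mm across and 50 mm high, on the box's back ledge. Origin: centre of its underside.
- glue_jar: Bystander, to be left alone: brown glue jar with a blue cone top, 72 mm across and 135 mm high, on the bench to the left. Origin: centre of its underside.
- shoe_hammer: Bystander, to be left alone: hammer lying on the bench beyond the box. Origin: on its handle side, at bench height.
- shine_brush: Bystander, to be left alone: wooden shoe brush, 150 x 50 x 42 mm, on the bench to the right. Origin: centre of its underside.
- shoe_last: Bystander, to be left alone: green shoe last, about 235 mm long and 90 mm high, on the bench to the right. Origin: centre of its underside.
- tack_cup: Bystander, to be left alone: steel cup, 72 mm across and 70 mm high, on the bench to the left. Origin: centre of its underside.

How it is judged:
On the way:
1. the free panel has been found: pressed, it rocks by more than 0.25 rad (((value of joint panel_0 above 0.25 rad or value of joint panel_0 below -0.25 rad) or (value of joint panel_1 above 0.25 rad or value of joint panel_1 below -0.25 rad) or (value of joint panel_2 above 0.25 rad or value of joint panel_2 below -0.25 rad) or (value of joint panel_3 above 0.25 rad or value of joint panel_3 below -0.25 rad))), for 0.05 s.
At the end, for the whole second after the job is handed in: The one free panel stands open and still, tilted either way by more than 0.70 rad (40 degrees); the three other panels are within 0.25 rad of level; all bystanders are within 30 mm of where they began ((((value of joint panel_0 above 0.7 rad or value of joint panel_0 below -0.7 rad) and not (value of joint panel_1 above 0.25 rad or value of joint panel_1 below -0.25 rad) and not (value of joint panel_2 above 0.25 rad or value of joint panel_2 below -0.25 rad) and not (value of joint panel_3 above 0.25 rad or value of joint panel_3 below -0.25 rad)) or ((value of joint panel_1 above 0.7 rad or value of joint panel_1 below -0.7 rad) and not (value of joint panel_0 above 0.25 rad or value of joint panel_0 below -0.25 rad) and not (value of joint panel_2 above 0.25 rad or value of joint panel_2 below -0.25 rad) and not (value of joint panel_3 above 0.25 rad or value of joint panel_3 below -0.25 rad)) or ((value of joint panel_2 above 0.7 rad or value of joint panel_2 below -0.7 rad) and not (value of joint panel_0 above 0.25 rad or value of joint panel_0 below -0.25 rad) and not (value of joint panel_1 above 0.25 rad or value of joint panel_1 below -0.25 rad) and not (value of joint panel_3 above 0.25 rad or value of joint panel_3 below -0.25 rad)) or ((value of joint panel_3 above 0.7 rad or value of joint panel_3 below -0.7 rad) and not (value of joint panel_0 above 0.25 rad or value of joint panel_0 below -0.25 rad) and not (value of joint panel_1 above 0.25 rad or value of joint panel_1 below -0.25 rad) and not (value of joint panel_2 above 0.25 rad or value of joint panel_2 below -0.25 rad))) and velocity of joint panel_0 between -0.05 and 0.05 rad/s and velocity of joint panel_1 between -0.05 and 0.05 rad/s and velocity of joint panel_2 between -0.05 and 0.05 rad/s and velocity of joint panel_3 between -0.05 and 0.05 rad/s and distance of each of wax_tin, thread_spool, glue_jar, shoe_hammer, shine_brush, shoe_last, tack_cup from where it was at the start of the episode below 0.03 m); the robot touches nothing.
It fails at once if the box or a panel is pressed harder than 60 N (contact force between stock_box and the fingers above 60 N or contact force between stock_box and the arm above 60 N).
It fails at once if a bystander is lifted, carried or pushed more than 30 mm (distance of any of wax_tin, thread_spool, glue_jar, shoe_hammer, shine_brush, shoe_last, tack_cup from where it was at the start of the episode above 0.03 m).
It fails at once if a standing bystander is knocked over (angle between any of wax_tin, thread_spool, glue_jar, shine_brush, shoe_last, tack_cup's own z axis and vertical above 0.5 rad).
It also fails if it takes over 51 s, if anything falls off the work surface, if the arm or the gripper's body presses on something with over 40 N, if the wrist force passes 120 N, or if a joint passes its speed limit or range.

### The arm

A 6-joint arm with a two-finger parallel gripper is mounted at the origin on the work surface. World frame = base frame: x ahead of the robot, y to its left, z up, the work surface at z = 0. Lengths are in m, angles in rad, forces in N, time in s.
With the tool pointing down it reaches from about 0.35 to 0.875 m from the base axis. Payload 15.5 kg.
Tool frame: the origin (TCP) lies at the very end of the fingers, on their centre line; the grasp point (between the pads) lies 19 mm behind it; z points along the fingers, y is the direction in which the jaws open and shut (so a half turn about z gives the same grasp; the last joint's range is limited). The gripper opens to 85 mm and grips with 20 to 120 N. Pads are 22 mm wide; open, the fingers measure 114 mm over their backs; the gripper's body (76 mm by 85 mm) begins 54 mm behind the grasp point. The pads swing forward as they close: fully open they stand 13 mm farther back than shut.
Start: joints at [1.004, 0.494, 1.345, -0, 1.302, -0.096], TCP at [0.283, 0.557, 0.231] pointing down, gripper open.
Joint ranges: [-2.91, 2.91], [-0.82, 2.16], [0.22, 2.67], [-1.22, 4.37], [0.12, 2.79], [-3.08, 3.08]. Speed limits (rad/s): [1.89, 1.89, 2.57, 3.01, 3.01, 3.01].

### API

Orientations are given as a rotation vector (axis times angle).
In Python, from plant import arm, hand, planner, vision, ticket gives the robot as it stands. The module is installed in compiled form; this text tells all that it offers. Calls block until the motion is done:
- arm.reach(position, orientation): joint-space move of the TCP to a pose.
- arm.servo_line(position, rotation=None, v=0.15): straight line of the TCP; rotation=None keeps the orientation; v is the mean speed in m/s.
- arm.set_joints(angles): joint-space move.
- hand.set_gripper(opening, strength=None): finger opening in m; strength is the grip in N (None keeps the last); returns when the fingers have stopped.
- arm.pause(seconds).
- planner.solve_ik(position, orientation): joint angles nearest the present ones, or None.
- vision.camera(name): name is "scene" or "top"; returns the picture (420x560x3 uint8, blue, green, red); there is no depth.
- vision.get_calibration(name): a dict with "camera_matrix" (3x3 intrinsics, pixels), "R" (3x3) and "t" (3): a world point X has camera coordinates R X + t. Camera axes: x right, y down, z forward; pixel columns grow to the right and rows downward; lengths in m; the calibration is good to about 2 mm. A picture is of the moment at which its call begins. get_calibration takes no time and is no camera call.
A pose or a line that the arm cannot do raises arm.IKError and nothing moves.
- ticket.sign_off(): hands the job in, once; it reports no verdict.
Readings, each from a call of its own:
- arm.get_clock(): time.
- arm.get_q(): joint angles.
- arm.get_joint_velocities(): joint speeds.
- arm.get_joint_efforts(): joint torques, N m.
- arm.get_position(): TCP position.
- arm.get_tool_rot(): TCP orientation.
- arm.get_ft_force(): force on the tool from outside, world axes, zero at the start.
- arm.get_moment(): the same for the moment, N m.
- arm.get_width(): finger opening in m.
Only numpy, scipy, OpenCV 4.12 (cv2) and the standard library are available. Lean on these libraries where they do the work, as an engineer would, in place of code of your own. Each camera call takes 0.05 s, during which the arm holds its last target. There are 200 camera calls.

## Working session

There is one attempt and no reset: what is moved stays moved. The work goes in short steps, each a Python script; the robot and the scene stay as the last script left them, time stands still between calls to the robot, and variables do not carry over. Pictures are saved under pics/ and viewed, about 8 in all and at most 12, crops included, and the job is handed in when it is done.

```bash
mkdir -p pics; python3 - <<'E'
from plant import arm,hand,planner,vision,ticket
import cv2
for n in("scene","top"):
    cv2.imwrite(f"pics/{n}0.png",vision.camera(n)); c=vision.get_calibration(n); print(n,c["camera_matrix"].tolist(),(-c["R"].T@c["t"]).round(3))
print(arm.get_clock(),arm.get_tool_rot(),arm.get_ft_force())
E
```

```text
scene [[508.56715960657795, 0.0, 283.8694646999187], [0.0, 508.56715960657795, 204.4779367587227], [0.0, 0.0, 1.0]] [1.678 0.58  0.86 ]
top [[538.9210470514377, 0.0, 277.51467784700617], [0.0, 538.9210470514377, 208.79790977911105], [0.0, 0.0, 1.0]] [ 0.478 -0.023  1.602]
0.1 [-7.32616645e-01 -3.05464603e+00  1.65831631e-03] [ 1.03749514 -0.96975242 -0.20050073]
```

View pics/top0.png

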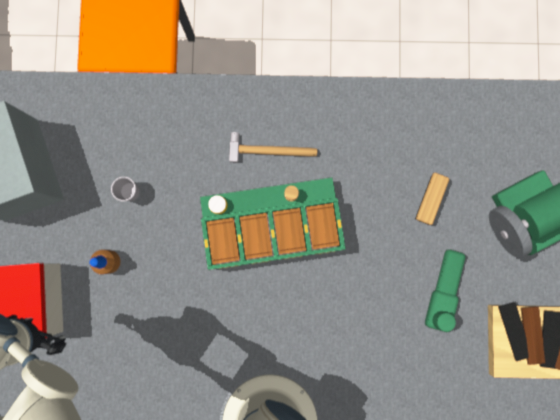

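View pics/scene0.png

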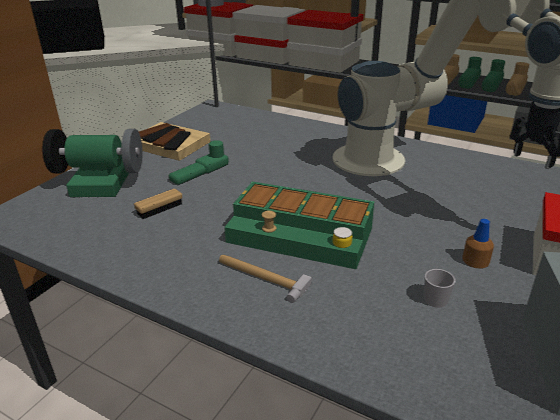

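The top view shows the four panels at about (222,241), (256,237), (289,231) and (322,226), with panel 0 on the left. The tin is at (217,204) and the spool at (292,193), both on the back ledge. In the scene view the ledge is on the far side from the robot and the front is clear, so I'll press the front ends.

```bash
python3 - <<'E'
import cv2,numpy as np
from plant import vision
c=vision.get_calibration("top");K,R,t=c["camera_matrix"],c["R"],c["t"];C=-R.T@t
im=cv2.imread("pics/top0.png");h=cv2.cvtColor(im,cv2.COLOR_BGR2HSV)
m=cv2.inRange(h,(3,110,60),(17,255,255)); m[:,:195]=0;m[:,350:]=0;m[:200]=0;m[275:]=0
m=cv2.morphologyEx(m,cv2.MORPH_OPEN,np.ones((3,3)))
m=cv2.morphologyEx(m,cv2.MORPH_CLOSE,np.ones((3,3)))
def w(uv,z):
    d=R.T@np.linalg.inv(K)@np.array([*uv,1.]);return C+d*(z-C[2])/d[2]
P=[]
for k in cv2.findContours(m,cv2.RETR_EXTERNAL,cv2.CHAIN_APPROX_NONE)[0]:
    if cv2.contourArea(k)<300: continue
    q=np.array([w(p[0],.095)[:2] for p in k],np.float32)
    r=cv2.minAreaRect(q); P.append(r[0]); print(r,cv2.contourArea(k))
P=np.array(sorted(P,key=lambda p:-p[1])); print(P,np.linalg.norm(np.diff(P,axis=0),axis=1))
d=(P[0]-P[-1]);print("yaw",np.arctan2(-d[0],d[1]),"mid",P.mean(0))
# green box outline check
g=cv2.inRange(h,(60,80,40),(90,255,255));g[:,:195]=0;g[:,350:]=0
k=max(cv2.findContours(g,cv2.RETR_EXTERNAL,cv2.CHAIN_APPROX_NONE)[0],key=cv2.contourArea)
print("green",cv2.minAreaRect(np.array([w(p[0],.095)[:2] for p in k],np.float32)))
E
```

```text
((0.5189797282218933, 0.1420111060142517), (0.11944064497947693, 0.07604893296957016), 9.69271469116211) 1098.0
((0.5345479846000671, 0.049587298184633255), (0.11935517191886902, 0.0750422477722168), 9.631522178649902) 1079.0
((0.5502604246139526, -0.04298219084739685), (0.11951182037591934, 0.07548753172159195), 9.668435096740723) 1084.0
((0.5658150911331177, -0.13543814420700073), (0.11920062452554703, 0.07572171092033386), 9.362991333007812) 1084.0
[[ 0.51897973  0.14201111]
 [ 0.53454798  0.0495873 ]
 [ 0.55026042 -0.04298219]
 [ 0.56581509 -0.13543814]] [0.09372583 0.09389351 0.09375527]
yaw 0.16723039394912628 mid [0.54240081 0.00329452]
green ((0.6137107610702515, 0.014919444918632507), (0.1187855452299118, 0.387443482875824), 9.630955696105957)
```

```bash
cat > h.py <<'E'
import numpy as np
from scipy.spatial.transform import Rotation as Ro
from plant import arm,hand,planner,vision,ticket
yaw=0.1672; bx=np.array([np.cos(yaw),np.sin(yaw),0]); by=np.array([-bx[1],bx[0],0]); up=np.array([0,0,1.])
mid=np.array([0.5424,0.0033,0])
def pt(i,x,z): return mid+by*(1.5-i)*.094+bx*x+up*z
def rots():
    for s in(1,-1):
        y=s*by; z=-up; yield Ro.from_matrix(np.c_[np.cross(y,z),y,z]).as_rotvec()
def fz(n=4): return np.mean([arm.get_ft_force()[2] for _ in range(n)])
E
python3 - <<'E'
from h import *
hand.set_gripper(0.0)
q=arm.get_q(); best=[]
for r in rots():
    s=planner.solve_ik(pt(0,-.045,.23),r)
    if s is not None: best.append((np.abs(np.array(s)-q).max(),r,s))
best.sort(key=lambda b:b[0]); r=best[0][1]; np.save("rot.npy",r); print(best)
arm.reach(pt(0,-.045,.23),r); print(arm.get_clock())
arm.servo_line(pt(0,-.045,.115),v=.12); print(arm.get_clock(),arm.get_position(),arm.get_width())
f0=fz(); t=arm.get_clock(); arm.servo_line(pt(0,-.045,.112),v=.03); print(f0,fz(),arm.get_clock()-t,[arm.get_ft_force()[2] for _ in range(3)])
E
```

```text
[(np.float64(1.4867641539579166), array([ 0.26233133, -3.13062081, -0.        ]), array([ 1.55745729e-01,  3.10946039e-01,  1.66373365e+00, -4.44089210e-16,
        1.16691296e+00, -1.58225060e+00])), (np.float64(1.654828499631877), array([ 3.13062081,  0.26233133, -0.        ]), array([0.15574573, 0.31094604, 1.66373365, 0.        , 1.16691296,
       1.55934206]))]
2.5583
3.6667 [0.47488328 0.13495297 0.11551034] -0.00021802715721885307
-0.5124742692715409 0.06302687597645139 0.25 [np.float64(0.06302687597645139), np.float64(0.06302687597645139), np.float64(0.06302687597645139)]
```

```bash
cat >> h.py <<'E'
def probe(i,x=-.045,zs=.104,fmax=11):
    """lower in small steps; True if the panel end gives >12 mm at low force"""
    r=np.load("rot.npy")
    arm.servo_line(pt(i,x,zs),r,v=.1); arm.pause(.1); f0=fz(); z=zs; log=[]; zc=None
    while True:
        z-=.0015 if zc is None else .001
        arm.servo_line(pt(i,x,z),v=.02); f=fz()-f0; log.append((round(arm.get_position()[2]*1e3,1),round(float(f),1)))
        if zc is None and f>1.5: zc=z
        if f>fmax: res=False;break
        if z<.082: res=True;break
    print(i,res,log,arm.get_clock()); return res
E
python3 - <<'E'
from h import *
if not probe(0): arm.servo_line(pt(0,-.045,.110),v=.1)
E
```

```text
0 False [(np.float64(102.5), 0.7), (np.float64(100.9), 0.5), (np.float64(99.4), 0.6), (np.float64(97.9), 0.7), (np.float64(96.4), 0.7), (np.float64(94.9), 0.7), (np.float64(93.5), 1.3), (np.float64(92.3), 11.9)] 6.2667
```

```bash
python3 - <<'E'
from h import *
for i in(1,2,3):
    arm.servo_line(pt(i,-.043,.108),v=.15)
    if probe(i,-.043,.098,18): break
    arm.servo_line(pt(i,-.043,.108),v=.1)
E
```

```text
1 False [(np.float64(96.6), -0.2), (np.float64(95.0), 0.0), (np.float64(93.5), 2.2), (np.float64(92.7), 8.4), (np.float64(91.9), 16.0), (np.float64(91.2), 24.1)] 9.225
2 False [(np.float64(96.6), -1.0), (np.float64(95.0), -0.6), (np.float64(93.5), 0.5), (np.float64(92.4), 11.6), (np.float64(91.7), 19.3)] 11.925
3 True [(np.float64(96.6), 0.2), (np.float64(94.9), -0.2), (np.float64(93.5), 0.6), (np.float64(91.9), -0.2), (np.float64(90.4), 0.8), (np.float64(88.9), 1.6), (np.float64(88.0), 0.8), (np.float64(87.0), 1.4), (np.float64(86.0), 1.3), (np.float64(85.0), 2.3), (np.float64(84.0), 1.9), (np.float64(82.9), 2.2), (np.float64(81.9), 1.8)] 16.6167
```

Panel 3 rocks: the force stays near 2 N while it gives about 12 mm. The other three stiffened within 2 mm. I'll push panel 3 open along an arc.

```bash
python3 - <<'E'
from h import *
import cv2
log=[]
for a in np.arange(.35,.93,.05):
    x=-.036*np.cos(a)-.004*np.sin(a)-.011; z=.0905-.036*np.sin(a)+.004*np.cos(a)
    arm.servo_line(pt(3,x,z),v=.02); log.append((round(a,2),arm.get_ft_force().round(1).tolist()))
    if np.linalg.norm(log[-1][1])>18: break
print(log,arm.get_clock())
p=arm.get_position()
# retreat: away from panel (-x) a little and up
arm.servo_line(p-bx*.004+up*.004,v=.05)
arm.servo_line(p-bx*.004+up*.10,v=.12)
arm.servo_line(p-bx*.15+up*.18,v=.2)
print(arm.get_clock())
for n in("top","scene"):
    im=vision.camera(n); c=im[160:290,180:370] if n=="top" else im[160:270,210:390]
    cv2.imwrite(f"pics/{n}1.png",cv2.resize(c,None,fx=4,fy=4,interpolation=cv2.INTER_CUBIC))
E
```

```text
[(np.float64(0.35), [0.6, 0.6, -0.3]), (np.float64(0.4), [-0.5, -0.4, 0.4]), (np.float64(0.45), [-0.8, -0.7, 0.3]), (np.float64(0.5), [-0.5, -0.4, 0.7]), (np.float64(0.55), [-0.1, -1.5, -0.7]), (np.float64(0.6), [-2.1, -0.1, -0.7]), (np.float64(0.65), [-1.0, -0.9, 1.0]), (np.float64(0.7), [-0.9, -0.9, 0.3]), (np.float64(0.75), [-0.3, -0.4, -0.5]), (np.float64(0.8), [0.1, 0.3, 0.5]), (np.float64(0.85), [-0.4, 0.4, 0.3]), (np.float64(0.9), [-0.3, 0.6, 1.3])] 19.675
21.8667
```

View pics/scene1.png

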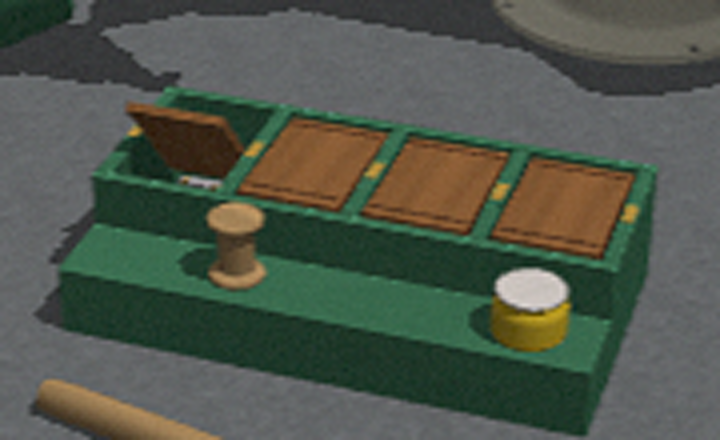

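View pics/top1.png

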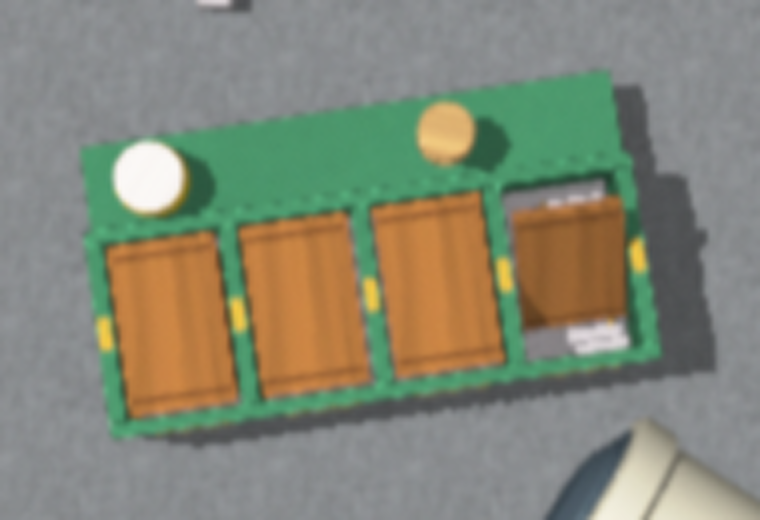

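The scene crop shows panel 3 with its back end raised (top edge from (127,105) to (222,118)) and the other three flush. The tin and spool are still on the ledge. In the top crop, panel 3's raised edge is centred at about (566,206). I'll triangulate that edge to get the tilt.

```bash
python3 - <<'E'
from h import *
def ray(n,uv):
    c=vision.get_calibration(n);R=c["R"];d=R.T@np.linalg.inv(c["camera_matrix"])@np.array([*uv,1.]);return -R.T@c["t"],d/np.linalg.norm(d)
A=[];b=[]
for n,uv in(("top",(180+566/4,160+206/4)),("scene",(210+174/4,160+111/4))):
    C,d=ray(n,uv);M=np.eye(3)-np.outer(d,d);A.append(M);b.append(M@C)
X=np.linalg.lstsq(np.vstack(A),np.hstack(b),rcond=None)[0]
v=X-pt(3,0,.09); print(X,v@bx,v@by,v[2],"tilt",np.arctan2(v[2],v@bx)-np.arctan2(.004,.06),np.hypot(v[2],v@bx))
E
```

```text
[ 0.60252166 -0.13024065  0.13823964] 0.03705913397300258 -0.0006839439790508421 0.04823964181046869 tilt 0.8491616559198372 0.06083126213413029
```

```bash
python3 - <<'E'
from h import *
print(arm.get_position(),arm.get_ft_force().round(1),arm.get_clock()); ticket.sign_off()
E
```

```text
[ 0.38259587 -0.16663615  0.24411304] [-0.6 -0.1  0.5] 21.9667
the job is handed in; nothing more can be done
```

Panel 3, at the box's -y end, is the free one. I pushed its front end down, left it standing open, backed the arm clear and handed the job in at about 22 s of the 51 s allowed.

- **Finding it:** I pressed the front ends of panels 0 to 3 in turn with the shut fingertips. Panels 0, 1 and 2 stiffened within about 2 mm, with a highest press of about 24 N. Panel 3 gave about 12 mm at around 2 N.
- **Tilt:** triangulating panel 3's raised back edge from both cameras gave about 0.85 rad (49°). The edge came out 60.8 mm from the pivot, against about 60 mm expected. I had steered for 0.90 rad, so it stands slightly less open than that, but still past 45°.
- **Other checks:** in the last pictures the other three panels are level, and the tin and spool stand on the ledge as before. I did not measure the bystanders again, but no contact away from the panels showed in the force readings I took. At hand-in the tool was about 0.24 m up, touching nothing, and no check failed or disagreed beyond that small tilt difference.

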